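# Start the burr carrier's thread and set the grind

### The arm

A 6-joint arm with a two-finger parallel gripper is mounted at the origin on the work surface. World frame = base frame: x ahead of the robot, y to its left, z up, the work surface at z = 0. Lengths are in m, angles in rad, forces in N, time in s.
With the tool pointing down it reaches from about 0.35 to 0.975 m from the base axis. Payload 4.9 kg.
Tool frame: the origin (TCP) lies on the front face of the gripper's body, between the roots of the fingers; the fingertips stand 73 mm ahead of it and the grasp point (between the pads) lies 54 mm ahead of it; z points along the fingers, y is the direction in which the jaws open and shut (so a half turn about z gives the same grasp; the last joint's range is limited). The gripper opens to 85 mm and grips with 20 to 120 N. Pads are 22 mm wide; open, the fingers measure 114 mm over their backs; the gripper's body (76 mm by 85 mm) begins 54 mm behind the grasp point. The pads swing forward as they close: fully open they stand 13 mm farther back than shut.
Start: joints at [1.182, 0.053, 1.613, -0, 1.476, -0.119], TCP at [0.167, 0.602, 0.304] pointing down, gripper open.
Joint ranges: [-3.01, 3.01], [-1.01, 2.22], [0.06, 2.58], [-1.02, 4.17], [0.09, 2.62], [-3.14, 3.14]. Speed limits (rad/s): [2.57, 2.57, 3.14, 3.14, 3.14, 3.14].

### API

Orientations are given as [roll, pitch, yaw] about the fixed x, y, z axes, in that order (R = Rz(yaw) Ry(pitch) Rx(roll)).
In Python, from workcell import robot, kin, camera, job gives the robot as it stands. Calls block until the motion is done:
- robot.goto(position, orientation): joint-space move of the TCP to a pose.
- robot.movel(position, feed=0.15, rot=None, f_stop=None): straight line of the TCP; rot=None keeps the orientation; feed is the mean speed in m/s. With f_stop (N) it stops when the force on the tool has changed by that much, and returns True; else False.
- robot.move_joints(angles): joint-space move.
- robot.move_gripper(opening, strength=None): finger opening in m; strength is the grip in N (None keeps the last); returns when the fingers have stopped.
- robot.pause(seconds).
- kin.ik(position, orientation): joint angles nearest the present ones, or None.
- robot.state(): the state.
- camera(name): name is "scene" or "top" or "wrist"; returns a dict with "img" (420x560x3 uint8, red, green, blue), "fx", "fy", "cx", "cy" (pixels), "extrinsics" (4x4, takes a point from camera to world coordinates). Camera axes: x right, y up, looking along -z (the intrinsics and any distortion apply to the point x, -y, -z); pixel columns grow to the right and rows downward; lengths in m; the calibration is good to about 2 mm. A picture is of the moment at which its call begins. There is no depth.
A pose or a line that the arm cannot do raises robot.IKError and nothing moves.
- job.close_job(): hands the job in, once; it reports no verdict.
The state is a dict: "clock": time; "q": joint angles; "joint_vel": joint speeds; "joint_efforts": joint torques, N m; "eef_pos": TCP position; "orientation": TCP orientation; "force": force on the tool from outside, world axes, zero at the start; "torque": the same for the moment, N m; "gripper_width": finger opening in m.
Only numpy, scipy, OpenCV 4.12 (cv2) and the standard library are available. Lean on these libraries where they do the work, as an engineer would, in place of code of your own. Each camera call takes 0.05 s, during which the arm holds its last target.

### The job

The coffee grinder has been cleaned and its upper burr carrier set back on top, but the thread has not been started yet. With the ball-ended lever, turn the carrier backward (anticlockwise seen from above) until it drops onto its thread, and only then forward (clockwise) until the lever stands over the red setting marker; forcing it forward before it has dropped would cross the threads. Leave the other things on the counter where they are and let go of the lever.

Things in the scene. Friction and masses are not known exactly. Their poses are not given: they have to be found in the camera images.
- grinder: White coffee grinder without hopper, fixed. Housing 152 x 152 mm, 205 mm high; on it a round aluminium chamber with a flange of 67 mm radius, its top 244 mm above the counter. Origin: on the vertical burr axis at counter level; its -x axis points to its front, where the spout juts out to 105 mm from the axis, below 230 mm height; z up.
- carrier (a joint): Turn of the burr carrier, the knurled ring (112 mm across) on the grinder, rad, growing forward (clockwise from above). At value q the lever points from the burr axis along (-cos q, sin q) in the grinder's x, y: 0 is its front. Range -1.74 to 1.48, start -0.70 to 0. It stays where left; pushing the ball takes about 3 N. It drops when turned back to about -1.19 (farther does no harm).
- carrier_lift (a joint): Height of the carrier against its first rest, m. About 0 while it sits on top of the chamber's thread; it falls by about 0.006 by its own weight (7 N) when the thread drops in, and sinks a further 0.0044 per 100 degrees of forward turn. If turned forward before the drop, the threads cross and bite where joint carrier reads about 0.38.
- knob (a point): Centre of the black ball (26 mm across) at the lever's end: 96 mm from the burr axis, 270 mm above the counter at first, 258 to 260 mm at the end. The lever is a level rod, 10 mm across, from the ring (radius 56 mm) out to the ball. The grinder leaves 28 mm free below the ball; over the ring only a tube of 32 mm radius round the axis stands up, to 299 mm.
- carrier_top (a point): Centre of the carrier ring's top face, on the burr axis; 281 mm above the counter at first.
- marker: Red setting marker clamped on the chamber's flange, fixed. Origin: on the burr axis at the height of the flange's top (244 mm). Its -x axis points from the burr axis to the red tab: the way the lever must point in the end, 25 to 70 degrees clockwise of the grinder's front.
- marker_tab (a point): Middle of the top of the red tab (18 mm wide, 20 mm long radially, 6 mm thick on the flange), 69 mm from the burr axis, 250 mm above the counter. The lever's rod passes just over it, the ball outside it.
- hopper: The grinder's clear bean hopper, 136 mm across, 165 mm high, standing on its black lid. Leave it alone. Origin: centre of its underside.
- pitcher: Steel milk pitcher, 88 mm across with a handle, 105 mm high. Leave it alone. Origin: centre of its underside.
- shaker: Steel cocoa shaker, 62 mm across, 102 mm high. Leave it alone. Origin: centre of its underside.
- cup_a: Teal cup with handle, 82 mm across, 62 mm high. Leave it alone. Origin: centre of its underside.
- cup_b: White cup with handle, 82 mm across, 62 mm high. Leave it alone. Origin: centre of its underside.
- tamper: Tamper with wooden handle, 58 mm across, 93 mm high, standing. Leave it alone. Origin: centre of its underside.
- brush: Wooden grinder brush, 190 mm long, lying. Leave it alone. Origin: centre of its underside.
- milk: White milk bottle with blue cap, 105 x 105 mm, 247 mm high. Leave it alone. Origin: centre of its underside.

How it is judged:
By the outcome, as a careful person would: the job done as asked, in the order asked, and still so for the second after the job is handed in, with the robot touching nothing.
It also fails if it takes over 45 s, if anything falls off the work surface, if the arm or the gripper's body presses on something with over 40 N, if the wrist force passes 120 N, or if a joint passes its speed limit or range.

## Working session

There is one attempt and no reset: what is moved stays moved. The work goes in short steps, each a Python script; the robot and the scene stay as the last script left them, time stands still between calls to the robot, and variables do not carry over. Pictures are saved under pics/ and viewed, and the job is handed in when it is done.

```bash
ls; mkdir -p pics; python3 - <<'E'
from workcell import robot,kin,camera,job
import cv2,numpy as np
for n in ["scene","top","wrist"]:
    c=camera(n); cv2.imwrite(f"pics/{n}0.png",c["img"][:,:,::-1]); np.savez(f"pics/{n}0.npz",**c)
    print(n,[k for k in c],c["fx"],c["fy"],c["cx"],c["cy"]);print(np.round(c["extrinsics"],3))
print(robot.state())
E
```

```text
pics
scene ['img', 'fx', 'fy', 'cx', 'cy', 'extrinsics'] 382.2928731864339 382.2928731864339 278.67554487989406 210.56900086249482
[[-0.272 -0.732  0.625  1.251]
 [ 0.962 -0.195  0.19   0.247]
 [-0.017  0.653  0.757  1.089]
 [ 0.     0.     0.     1.   ]]
top ['img', 'fx', 'fy', 'cx', 'cy', 'extrinsics'] 405.459482063714 405.459482063714 282.6979058492314 205.3098188801871
[[-0.019  0.983 -0.183  0.315]
 [-1.    -0.018  0.007  0.013]
 [ 0.003  0.183  0.983  1.189]
 [ 0.     0.     0.     1.   ]]
wrist ['img', 'fx', 'fy', 'cx', 'cy', 'extrinsics'] 307.8821461027594 307.8821461027594 279.8307192879839 209.65531412188722
[[ 0.265 -0.92  -0.287  0.092]
 [ 0.964  0.253  0.08   0.623]
 [-0.001 -0.298  0.955  0.373]
 [ 0.     0.     0.     1.   ]]
{'clock': 0.15, 'q': array([ 1.18198924e+00,  5.32634919e-02,  1.61399178e+00, -1.60679451e-05,
        1.47598319e+00, -1.18986596e-01]), 'joint_vel': array([-0.00097496, -0.0048988 , -0.00459104,  0.00087909,  0.00057387,
       -0.00167116]), 'joint_efforts': array([ 8.64201829e-04, -3.94243848e+01, -3.70721447e+01, -1.06544985e-04,
        4.68798011e-03, -1.75105754e-05]), 'eef_pos': array([0.16645276, 0.60204402, 0.30290132]), 'orientation': array([-3.13995658e+00, -1.79487136e-04,  2.87177355e+00]), 'force': array([-0.78803837,  0.51444316, -0.26170982]), 'torque': array([0.01413094, 0.02090662, 0.03697517]), 'gripper_width': 0.08547197984746985}
```

View pics/scene0.png

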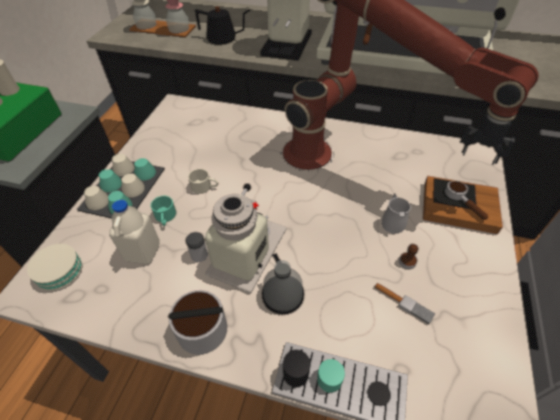

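View pics/top0.png

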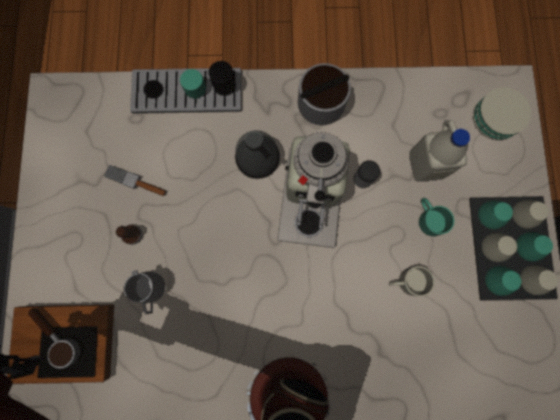

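The grinder is at about (322,160) in top and (235,225) in scene, with the lever toward the robot. I'll zoom in for the details.

```bash
python3 - <<'E'
import cv2
a=cv2.imread("pics/scene0.png")[165:285,180:300]; b=cv2.imread("pics/top0.png")[115:245,265:395]
f=lambda i:cv2.resize(i,(390,390),interpolation=cv2.INTER_CUBIC)
cv2.imwrite("pics/crop0.png",cv2.convertScaleAbs(cv2.hconcat([f(a),f(b)]),alpha=1.3))
E
```

```text
(no output)
```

View pics/crop0.png

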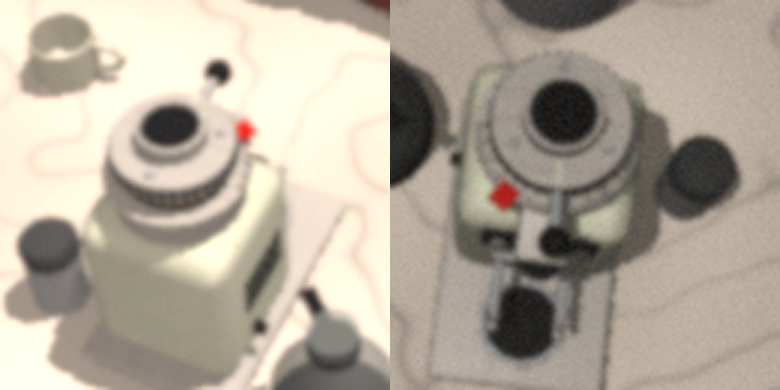

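```bash
cat > h.py <<'E'
import numpy as np,cv2
def ray(c,px):
    E=np.asarray(c["extrinsics"]);d=np.array([(px[0]-c["cx"])/c["fx"],-(px[1]-c["cy"])/c["fy"],-1.])
    d=E[:3,:3]@d;return E[:3,3],d/np.linalg.norm(d)
def plane(c,px,z):
    o,d=ray(c,px);return o+d*(z-o[2])/d[2]
def tri(cs,ps):
    A=np.zeros((3,3));b=np.zeros(3);R=[]
    for c,p in zip(cs,ps):
        o,d=ray(c,p);P=np.eye(3)-np.outer(d,d);A+=P;b+=P@o;R.append((o,P))
    x=np.linalg.solve(A,b);return x,[float(np.linalg.norm(P@(x-o))) for o,P in R]
def proj(c,X):
    E=np.asarray(c["extrinsics"]);p=E[:3,:3].T@(np.asarray(X)-E[:3,3])
    return np.array([c["cx"]-c["fx"]*p[0]/p[2],c["cy"]+c["fy"]*p[1]/p[2]])
def blob(mask,near,r):
    n,l,s,ce=cv2.connectedComponentsWithStats(mask.astype(np.uint8))
    o=[(np.hypot(*(ce[i]-near)),i) for i in range(1,n) if s[i,4]>4]
    o=[x for x in o if x[0]<r]
    return [(ce[i].round(2).tolist(),s[i].tolist()) for _,i in sorted(o)]
def red(c,near,r=15):
    im=c["img"].astype(int);return blob((im[:,:,0]>110)&(im[:,:,1]<90)&(im[:,:,2]<90),near,r)
def dark(c,near,r=10,t=55):
    return blob(c["img"].max(2)<t,near,r)
E
python3 - <<'E'
from h import *
s=np.load("pics/scene0.npz");t=np.load("pics/top0.npz")
print("red",red(s,(255,205)),red(t,(303,180)))
for th in (45,60,75):
    print(th,"knob",dark(s,(247,187),8,th),dark(t,(320,195),8,th))
    print(th,"hole",dark(s,(232,203),8,th),dark(t,(322,152),8,th))
print(np.load("pics/top0.npz")["img"][190:201,312:328].max(2))
E
```

```text
red [([254.55, 205.4], [253, 203, 5, 6, 20])] [([302.61, 179.32], [298, 175, 10, 10, 66])]
45 knob [([246.88, 186.62], [245, 186, 4, 3, 8])] [([323.21, 196.01], [315, 191, 19, 10, 119])]
45 hole [([231.99, 203.33], [225, 199, 15, 10, 117])] [([322.51, 151.95], [313, 142, 21, 20, 321])]
60 knob [([247.19, 186.5], [245, 185, 5, 4, 16])] [([323.42, 199.71], [306, 190, 36, 18, 295])]
60 hole [([232.02, 203.27], [225, 198, 15, 11, 134])] [([322.57, 152.01], [312, 142, 22, 21, 359])]
75 knob [([246.8, 186.55], [244, 185, 6, 5, 20])] []
75 hole [([231.88, 203.22], [224, 198, 17, 12, 152])] [([322.54, 152.04], [312, 142, 22, 21, 380])]
[[146 144 145 138 117  89  67  65  61  55  60  61  61  64  75  97]
 [145 140 138 119  91  60  39  33  34  36  39  48  53  61  72  92]
 [143 142 124  93  59  36  21  24  21  20  24  37  44  61  67  84]
 [140 133 108  69  41  25  25  23  21  19  23  25  34  50  63  76]
 [137 127  93  51  27  18  24  22  22  23  23  19  35  45  53  53]
 [141 124  88  43  27  26  25  23  30  27  24  16  25  31  30  35]
 [135 121  88  45  24  19  23  28  25  23  25  18  17  25  24  26]
 [138 127  94  56  30  23  25  29  27  16  19  25  23  26  19  24]
 [137 132 107  71  42  29  20  23  22  23  25  20  22  27  32  36]
 [137 137 124  98  63  41  32  30  28  31  30  32  35  36  43  42]
 [127 127 124 110  90  73  56  48  46  48  51  47  45  46  47  49]]
```

```bash
python3 - <<'E'
from h import *
s=np.load("pics/scene0.npz");t=np.load("pics/top0.npz")
kt,ks=(320.3,195.0),(247.0,187.0)
k,r=tri([s,t],[ks,kt]);print("knob",k,r,plane(t,kt,.27),plane(s,ks,.27))
m,r=tri([s,t],[(254.55,205.4),(302.61,179.32)]);print("tab",m,r,plane(t,(302.61,179.32),.249))
a,r=tri([s,t],[(232.,203.3),(322.54,152.0)]);print("axis",a,r,plane(t,(322.54,152),.299),plane(s,(232,203.3),.299))
A=plane(t,(322.54,152),.299);K=plane(t,kt,.27);M=plane(t,(302.61,179.32),.249)
for n,p in (("K",K),("M",M)):
    d=(p-A)[:2];print(n,np.hypot(*d),np.degrees(np.arctan2(d[1],d[0])))
E
```

```text
knob [ 0.50827008 -0.07891478  0.26819467] [0.002355309044147122, 0.0023553090441471047] [ 0.50855243 -0.08101972  0.27      ] [ 0.50963825 -0.07581145  0.27      ]
tab [ 0.5527795  -0.04118086  0.24420285] [0.00144192523170027, 0.0014419252317003242] [ 0.55197177 -0.04229595  0.249     ]
axis [ 0.60382538 -0.08650428  0.29547921] [0.0006846989457963277, 0.0006846989457962901] [ 0.60290186 -0.08677444  0.299     ] [ 0.60663121 -0.0843254   0.299     ]
K 0.09452476681413248 176.50964238554826
M 0.06761812402335594 138.86849001654448
```

```bash
cat >> h.py <<'E'
A=np.array([0.6035,-0.0862])
def pose(phi,r=0.097,z=0.320,off=0):
    p=np.radians(phi);return [A[0]+r*np.cos(p),A[1]+r*np.sin(p),z],[np.pi,0,(p+off+np.pi)%(2*np.pi)-np.pi]
E
python3 - <<'E'
from workcell import robot,kin,camera,job
from h import *
for off in (0,np.pi):
  for phi in (130,139,160,176.5,200,220,240,252,258):
    q=kin.ik(*pose(phi,off=off));print(off>0,phi,None if q is None else np.round(q,2))
robot.goto([0.50,-0.08,0.50],[np.pi,0,pose(176.5,off=np.pi)[1][2]])
for n in ["wrist"]:
    c=camera(n); cv2.imwrite(f"pics/{n}1.png",c["img"][:,:,::-1]); np.savez(f"pics/{n}1.npz",**c)
print(robot.state()["clock"],robot.state()["q"].round(2))
E
```

```text
False 130 [-0.16 -0.16  1.79  0.    1.51 -0.86]
False 139 [-0.18 -0.18  1.81  0.    1.51 -1.04]
False 160 [-0.25 -0.22  1.85  0.    1.52 -1.47]
False 176.5 [-0.3  -0.23  1.85  0.    1.52 -1.81]
False 200 [-0.37 -0.2   1.82  0.    1.52 -2.29]
False 220 [-0.41 -0.14  1.77  0.    1.51 -2.68]
False 240 [-0.43 -0.06  1.7   0.    1.5  -3.04]
False 252 [-0.43 -0.01  1.65 -0.    1.5   3.03]
False 258 [-0.42  0.01  1.63 -0.    1.5   2.93]
True 130 [-0.16 -0.16  1.79 -0.    1.51  2.28]
True 139 [-0.18 -0.18  1.81 -0.    1.51  2.1 ]
True 160 [-0.25 -0.22  1.85 -0.    1.52  1.67]
True 176.5 [-0.3  -0.23  1.85 -0.    1.52  1.33]
True 200 [-0.37 -0.2   1.82 -0.    1.52  0.85]
True 220 [-0.41 -0.14  1.77 -0.    1.51  0.46]
True 240 [-0.43 -0.06  1.7  -0.    1.5   0.1 ]
True 252 [-0.43 -0.01  1.65  0.    1.5  -0.11]
True 258 [-0.42  0.01  1.63  0.    1.5  -0.21]
2.9667 [-0.3  -0.27  1.59  0.    1.82  1.33]
```

View pics/wrist1.png

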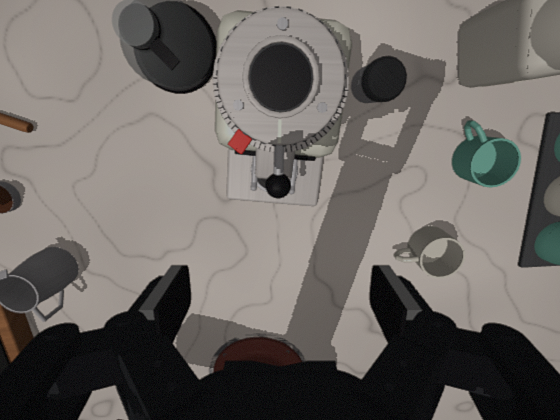

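The wrist view shows the tube hole at (281,76), the red tab at (240,142) and the ball at (277,185), with the lever almost at the front.

```bash
python3 - <<'E'
from h import *
w=np.load("pics/wrist1.npz");t=np.load("pics/top0.npz");s=np.load("pics/scene0.npz")
r=red(w,(240,142));print(r)
for th in (40,55,70): print(th,dark(w,(277,185),12,th)[:1],dark(w,(281,76),12,th)[:1])
im=w["img"]
h=dark(w,(281,76),12,55)[0][0]
AX,e=tri([w,t,s],[h,(322.54,152),(232,203.3)]);print("axis tri",AX,e,plane(w,h,.299))
K,e=tri([w,t,s],[(277.5,185.5),(320.3,195),(247,187)]);print("knob",K,e,plane(w,(277.5,185.5),.27))
M,e=tri([w,t,s],[r[0][0],(302.61,179.32),(254.55,205.4)]);print("tab",M,e,plane(w,r[0][0],.249))
# front edge of tray corners
a,b=plane(w,(228,200),.01),plane(w,(318,206),.01);d=b-a;print("tray",a,b,np.degrees(np.arctan2(-d[0],d[1]))%360 ,np.linalg.norm(d))
for P in (K,M,plane(w,(277.5,185.5),.27),plane(w,r[0][0],.249)):
  for Q in (AX,plane(w,h,.299)):
    d=(P-Q)[:2];print(np.hypot(*d),np.degrees(np.arctan2(d[1],d[0]))%360)
E
```

```text
[([239.42, 141.28], [228, 129, 24, 25, 330])]
40 [([277.47, 185.34], [264, 174, 27, 24, 462])] [([284.49, 73.67], [251, 45, 60, 65, 2437])]
55 [([276.37, 185.08], [258, 174, 33, 24, 518])] [([280.65, 76.79], [250, 44, 62, 67, 3279])]
70 [([276.35, 184.96], [258, 174, 33, 24, 541])] [([280.5, 76.72], [249, 42, 64, 70, 3461])]
axis tri [ 0.60393854 -0.08609094  0.29575492] [0.0006785483518965335, 0.001039964516383731, 0.00037890456533196327] [ 0.60366847 -0.08539239  0.299     ]
knob [ 0.50785049 -0.07809608  0.26889852] [0.0017356742607875708, 0.003137941555690975, 0.0017301260411171338] [ 0.50708393 -0.0766912   0.27      ]
tab [ 0.55188938 -0.04066957  0.24456248] [0.0018699467367780795, 0.002200608940012457, 0.0011424151334001524] [ 0.55066952 -0.0402054   0.249     ]
tray [0.42542235 0.02411275 0.01      ] [ 0.40371339 -0.145166    0.01      ] 172.69205485837134 0.17066509356720827
0.09642006723165351 175.24374624816218
0.096095373824497 175.64546338015836
0.06908122208751284 138.89000462592804
0.0684193334519156 139.18205553483617
0.09730965692619636 174.4568058739946
0.09697568796447745 174.8521847658317
0.0703069704207908 139.25863104641698
0.06964734502266848 139.54903451595806
```

```bash
sed -i 's/^A=.*/A=np.array([0.604,-0.0858])/' h.py; python3 - <<'E'
from workcell import robot,kin,camera,job
from h import *
robot.move_gripper(0.055,20)
p,o=pose(175.2,z=0.40,off=np.pi); robot.goto(p,o)
p,o=pose(175.2,z=0.320,off=np.pi); print(robot.movel(p,feed=0.08,f_stop=8))
robot.move_gripper(0.034)
c=camera("wrist"); cv2.imwrite("pics/wrist2.png",c["img"][:,:,::-1]);c=camera("scene"); cv2.imwrite("pics/scene2.png",cv2.resize(c["img"][130:280,170:370,::-1],(800,600)))
s=robot.state();print(s["clock"],s["force"],s["gripper_width"],s["eef_pos"])
E
```

```text
False
5.4417 [ 0.15658381 -0.23761154  0.4675271 ] 0.034035713629009395 [ 0.50735924 -0.07769604  0.32010985]
```

View pics/wrist2.png

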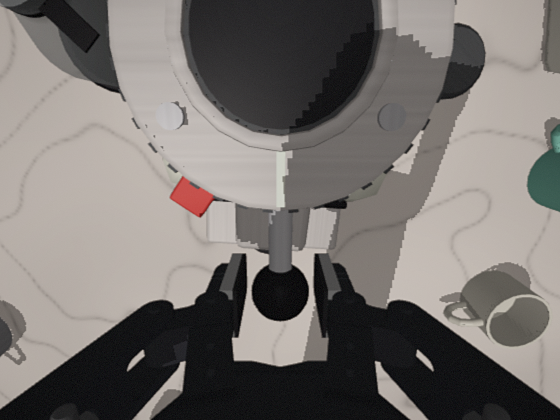

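View pics/scene2.png

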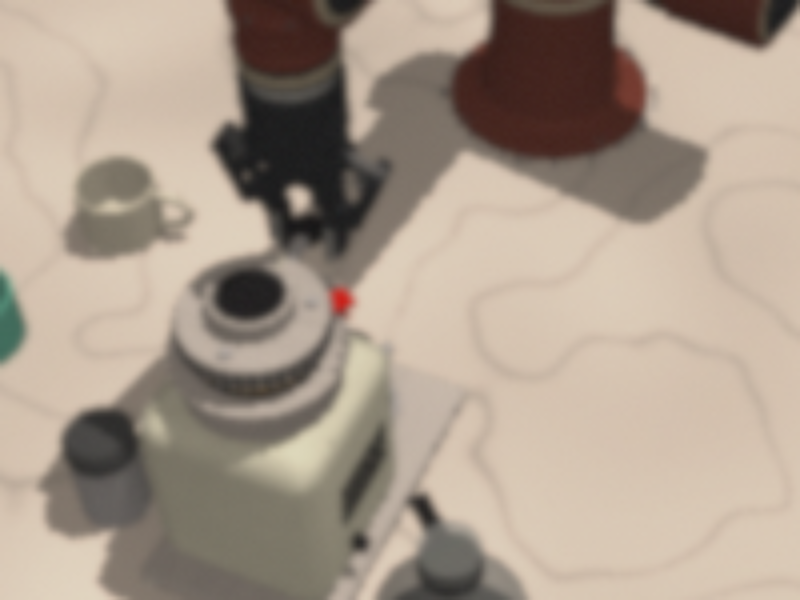

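The wrist view shows the ball at (280,291), centred between the pads at columns 240 and 322, and nothing is touching. Next I turn it backward.

```bash
python3 - <<'E'
from workcell import robot,kin,camera,job
from h import *
for phi in list(range(184,248,9))+[252]:
    p,o=pose(phi,off=np.pi); hit=robot.movel(p,feed=0.08,rot=o,f_stop=25)
    s=robot.state();print(phi,hit,round(s["clock"],2),s["force"].round(1))
    if hit: break
c=camera("wrist"); cv2.imwrite("pics/wrist3.png",c["img"][:,:,::-1]);np.savez("pics/wrist3.npz",**c)
E
```

```text
184 False 5.78 [-0.3  0.2  0.3]
193 False 6.12 [0.1 0.7 1.1]
202 False 6.46 [-1.2  0.6  0.9]
211 False 6.8 [-0.7  0.5  1.6]
220 False 7.14 [-0.3  0.  -0.2]
229 False 7.48 [ 0.1 -0.7 -0.4]
238 False 7.83 [-0.5 -0.3  0.5]
247 False 8.17 [-1.   0.7  0.7]
252 False 8.43 [-0.7  0.7  0.7]
```

View pics/wrist3.png

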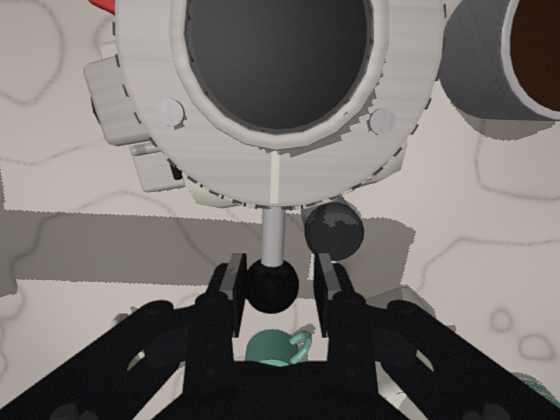

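The ball has followed to (271,286). The ring looks smaller, at 325 px against 345 px, which fits a drop. I'll check that numerically.

```bash
python3 - <<'E'
from workcell import robot,kin,camera,job
from h import *
p,o=pose(250.5,off=np.pi)
w=np.load("pics/wrist3.npz"); w1=np.load("pics/wrist1.npz")
E=w["extrinsics"];print(E[:3,3],robot.state()["eef_pos"])
def zfit(c,px,r):  # height at which ray is at radius r
    zs=np.arange(.22,.31,.0005);return [round(float(z),4) for z,zn in zip(zs,zs+.0005) if (np.hypot(*(plane(c,px,z)[:2]-A))-r)*(np.hypot(*(plane(c,px,zn)[:2]-A))-r)<=0]
for px in ((118,60),(443,60),(150,145),(405,145)): print(px,zfit(w,px,.056),[round(float(np.hypot(*(plane(w,px,z)[:2]-A))),4) for z in (.281,.275)])
for z in (.27,.264): K=plane(w,(271,286),z);d=K[:2]-A;print(z,K,np.hypot(*d),np.degrees(np.arctan2(d[1],d[0]))%360)
for n in ("scene","top"):
    c=camera(n);np.savez(f"pics/{n}3.npz",**c);cv2.imwrite(f"pics/{n}3.png",c["img"][:,:,::-1])
    for th in (45,60): print(n,dark(c,(232,203) if n=="scene" else (322,152),9,th)[:1])
a=cv2.imread("pics/scene0.png")[180:260,200:280];b=cv2.imread("pics/scene3.png")[180:260,200:280]
f=lambda i:cv2.resize(i,(400,400),interpolation=cv2.INTER_CUBIC);cv2.imwrite("pics/cmp3.png",cv2.hconcat([f(a),f(b)]))
E
```

```text
[ 0.5967976  -0.10503223  0.39039802] [ 0.57387453 -0.17798076  0.32019738]
(118, 60) [0.275] [0.0532, 0.056]
(443, 60) [0.2725] [0.0521, 0.0549]
(150, 145) [0.2795] [0.0555, 0.0579]
(405, 145) [0.2725] [0.0529, 0.0552]
0.27 [ 0.57041142 -0.173194    0.27      ] 0.09362640555258608 248.97648085312636
0.264 [ 0.56909647 -0.17659082  0.264     ] 0.0972688510586994 248.97129610625814
scene [([232.19, 204.56], [226, 200, 14, 10, 108])]
scene [([232.19, 204.48], [225, 200, 15, 10, 126])]
top [([322.48, 152.72], [313, 143, 20, 20, 301])]
top [([322.24, 152.67], [312, 143, 21, 20, 331])]
```

View pics/cmp3.png

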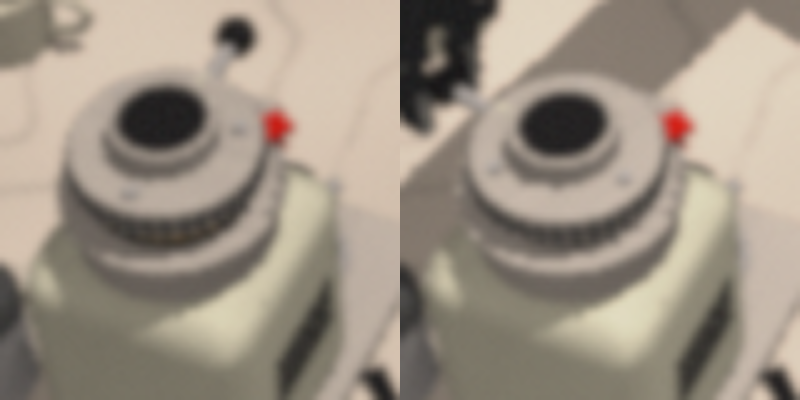

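The drop is confirmed. The ring top now fits about 0.275 m, the tube rim moved down 1.2 px in the scene view, and the gap under the ring has closed. The ball is at about 249°. Next I turn forward and stop short of the marker to measure.

```bash
python3 - <<'E'
from workcell import robot,kin,camera,job
from h import *
for phi in [247]+list(range(238,140,-9)):
    p,o=pose(phi,z=0.315,off=np.pi); hit=robot.movel(p,feed=0.08,rot=o,f_stop=25)
    s=robot.state();print(phi,hit,round(s["clock"],2),s["force"].round(1))
    if hit: break
p,o=pose(139,z=0.315,off=np.pi); print(robot.movel(p,feed=0.03,rot=o,f_stop=25))
c=camera("wrist"); cv2.imwrite("pics/wrist4.png",c["img"][:,:,::-1]);np.savez("pics/wrist4.npz",**c)
E
```

```text
247 False 8.85 [ 0.2  0.7 -0.2]
238 False 9.19 [0.1 0.7 0.3]
229 False 9.53 [-0.7  0.4  1.6]
220 False 9.88 [ 0.4 -1.4  0.5]
211 False 10.22 [ 0.5  0.4 -0.1]
202 False 10.56 [-0.   0.7  0.5]
193 False 10.9 [ 0.5 -0.1 -0.3]
184 False 11.24 [-0.8 -0.6  0.3]
175 False 11.58 [-0.2 -0.2 -0.6]
166 False 11.93 [-0.1  0.2 -0.1]
157 False 12.27 [ 0.8  0.2 -0.1]
148 False 12.61 [ 0.2 -0.8 -0.6]
False
```

View pics/wrist4.png

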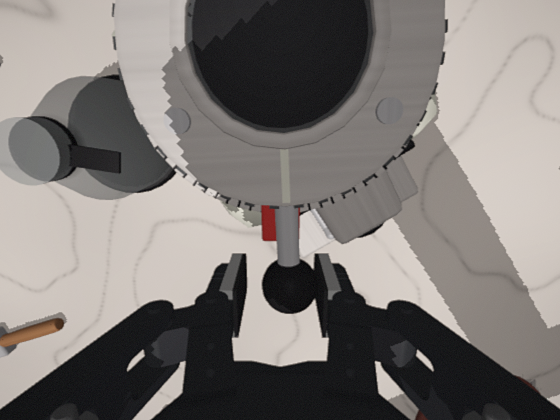

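The rod lies at columns 277 to 299 and covers the right part of the red tab, whose left edge is at 262. A few degrees remain, so I compute the angle.

```bash
python3 - <<'E'
from h import *
w=np.load("pics/wrist4.npz");print(w["extrinsics"][:3,3])
im=w["img"].astype(int)
print([tuple(x) for x in im[225,255:306:2]])
an=lambda P:(np.hypot(*(P[:2]-A)),np.degrees(np.arctan2(P[1]-A[1],P[0]-A[0])))
print("ball",dark(w,(288,286),12,50)[:1],an(plane(w,(288.5,286),.259)))
for r in (225,240):
  for c0 in (262,277,299,301): print((c0,r),"z.25",an(plane(w,(c0,r),.25)),"rod",an(plane(w,(c0,r),.259)))
E
```

```text
[ 0.58728997 -0.07193095  0.38509009]
[(np.int64(120), np.int64(118), np.int64(110)), (np.int64(125), np.int64(122), np.int64(113)), (np.int64(183), np.int64(178), np.int64(169)), (np.int64(153), np.int64(134), np.int64(126)), (np.int64(123), np.int64(31), np.int64(29)), (np.int64(131), np.int64(38), np.int64(35)), (np.int64(130), np.int64(34), np.int64(33)), (np.int64(129), np.int64(32), np.int64(29)), (np.int64(130), np.int64(35), np.int64(33)), (np.int64(129), np.int64(30), np.int64(28)), (np.int64(113), np.int64(68), np.int64(67)), (np.int64(99), np.int64(100), np.int64(101)), (np.int64(109), np.int64(107), np.int64(107)), (np.int64(112), np.int64(111), np.int64(112)), (np.int64(119), np.int64(117), np.int64(117)), (np.int64(119), np.int64(117), np.int64(117)), (np.int64(118), np.int64(117), np.int64(117)), (np.int64(120), np.int64(118), np.int64(118)), (np.int64(122), np.int64(120), np.int64(119)), (np.int64(117), np.int64(115), np.int64(115)), (np.int64(112), np.int64(110), np.int64(110)), (np.int64(99), np.int64(98), np.int64(99)), (np.int64(152), np.int64(121), np.int64(117))
[... 722 characters left out ...]
loat64(147.34279494761384)) rod (np.float64(0.06883700543050529), np.float64(147.19531243846842))
(262, 240) z.25 (np.float64(0.07944717695594188), np.float64(133.3285306881305)) rod (np.float64(0.07559046899858171), np.float64(133.46178103755466))
(277, 240) z.25 (np.float64(0.07904716956317225), np.float64(138.46649898303397)) rod (np.float64(0.07522689426593505), np.float64(138.50190605739311))
(299, 240) z.25 (np.float64(0.07961549997726418), np.float64(145.9978117697906)) rod (np.float64(0.07575110162280052), np.float64(145.8893193916371))
(301, 240) z.25 (np.float64(0.07973472091391753), np.float64(146.6746333702385)) rod (np.float64(0.07586061883411047), np.float64(146.5534612359085))
```

```bash
python3 - <<'E'
from workcell import robot,kin,camera,job
from h import *
p,o=pose(136.5,z=0.315,off=np.pi); print(robot.movel(p,feed=0.03,rot=o,f_stop=25))
p,o=pose(139.5,z=0.315,off=np.pi); print(robot.movel(p,feed=0.03,rot=o,f_stop=25)) # recentre: no contact (gap)
c=camera("wrist"); cv2.imwrite("pics/wrist5.png",c["img"][:,:,::-1]);np.savez("pics/wrist5.npz",**c)
robot.move_gripper(0.05)
p,o=pose(139.5,r=0.099,z=0.46,off=np.pi); robot.movel(p,feed=0.15)
# view from farther out
p,o=pose(139.5,r=0.12,z=0.50,off=np.pi); robot.movel(p,feed=0.15)
robot.pause(.3)
c=camera("wrist"); cv2.imwrite("pics/wrist6.png",c["img"][:,:,::-1]);np.savez("pics/wrist6.npz",**c)
print(robot.state()["clock"])
E
```

```text
False
False
16.1917
```

View pics/wrist5.png

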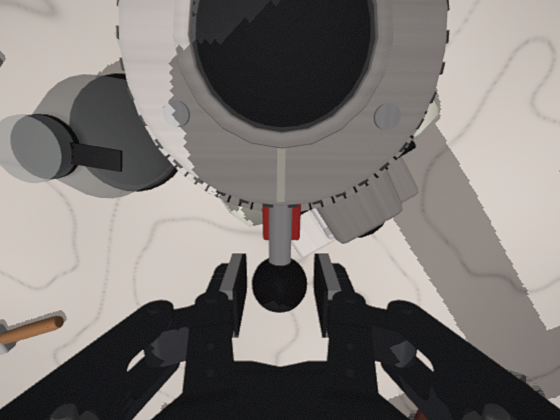

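View pics/wrist6.png

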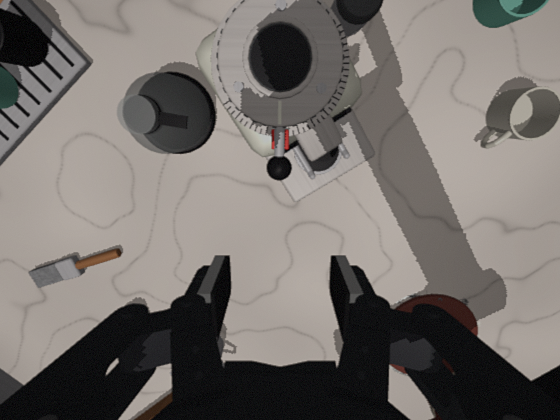

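In wrist5 the rod spans columns 269 to 291 with the red tab showing on both sides (263 to 300), and in wrist6 it again lies over the tab. I'll work out the difference in angle.

```bash
python3 - <<'E'
from h import *
an=lambda P:np.degrees(np.arctan2(P[1]-A[1],P[0]-A[0]))
for f,rows in (("5",(212,220,228,234)),("6",(134,139,144))):
    w=np.load(f"pics/wrist{f}.npz");im=w["img"].astype(int)
    for r in rows:
        row=im[r,255:310] if f=="5" else im[r,262:300]
        o=255 if f=="5" else 262
        rd=np.flatnonzero((row[:,0]-row[:,1])>40)+o
        if len(rd)<2: continue
        g=np.flatnonzero(np.diff(rd)>3)
        if len(g)!=1: print(f,r,rd);continue
        l,rr=rd[0]-.5,rd[-1]+.5; a,b=rd[g[0]]+.5,rd[g[0]+1]-.5
        tab=(an(plane(w,(l,r),.25))+an(plane(w,(rr,r),.25)))/2
        rod=(an(plane(w,(a,r),.259))+an(plane(w,(b,r),.259)))/2
        print(f,r,l,a,b,rr,"tab",round(tab,2),"rod",round(rod,2))
w=np.load("pics/wrist6.npz");d=dark(w,(279,168),10,50);print(d[:1]);print("ball",an(plane(w,(279,168.5),.259)),np.hypot(*(plane(w,(279,168.5),.259)[:2]-A)))
print(dark(w,(281,56),12,55)[:1], plane(w,(281,56),.289))
E
```

```text
5 212 262.5 268.5 291.5 300.5 tab 139.76 rod 139.16
5 220 262.5 268.5 291.5 299.5 tab 139.57 rod 139.18
5 228 262.5 268.5 291.5 299.5 tab 139.57 rod 139.2
5 234 262.5 268.5 290.5 299.5 tab 139.57 rod 139.04
6 134 271.5 273.5 284.5 288.5 tab 139.8 rod 138.94
6 139 271.5 273.5 284.5 288.5 tab 139.79 rod 138.98
6 144 271.5 274.5 283.5 288.5 tab 139.77 rod 139.01
[([278.64, 167.49], [267, 157, 24, 23, 445])]
ball 139.13167058546185 0.0983890951918065
[([280.48, 56.44], [250, 22, 62, 70, 3361])] [ 0.60333855 -0.08664515  0.289     ]
```

The lever is within about 0.6° of the tab's centre. One last check with the top and scene cameras before handing in.

```bash
python3 - <<'E'
from workcell import robot,kin,camera,job
from h import *
robot.goto([0.35,0.25,0.45],[np.pi,0,0.0])
ims=[]
for n in ("scene","top"):
    c=camera(n);np.savez(f"pics/{n}7.npz",**c);ims.append(c["img"][:,:,::-1])
    z=np.load(f"pics/{n}0.npz")["img"];ims.append(cv2.absdiff(z,c["img"])[:,:,::-1]*2)
f=lambda i:cv2.resize(i,(400,300))
cv2.imwrite("pics/final7.png",cv2.vconcat([cv2.hconcat([f(ims[0]),f(ims[1])]),cv2.hconcat([f(ims[2]),f(ims[3])])]))
cs=[np.load(f"pics/{n}7.npz") for n in ("scene","top")]
print(dark(cs[0],(232,204),9,60)[:1],dark(cs[1],(322,152),9,60)[:1],robot.state()["clock"],robot.state()["force"])
E
```

```text
[([232.29, 205.79], [225, 201, 16, 11, 133])] [([322.02, 153.38], [312, 144, 21, 20, 335])] 17.475 [-0.26070674 -0.0409657   0.30756862]
```

View pics/final7.png

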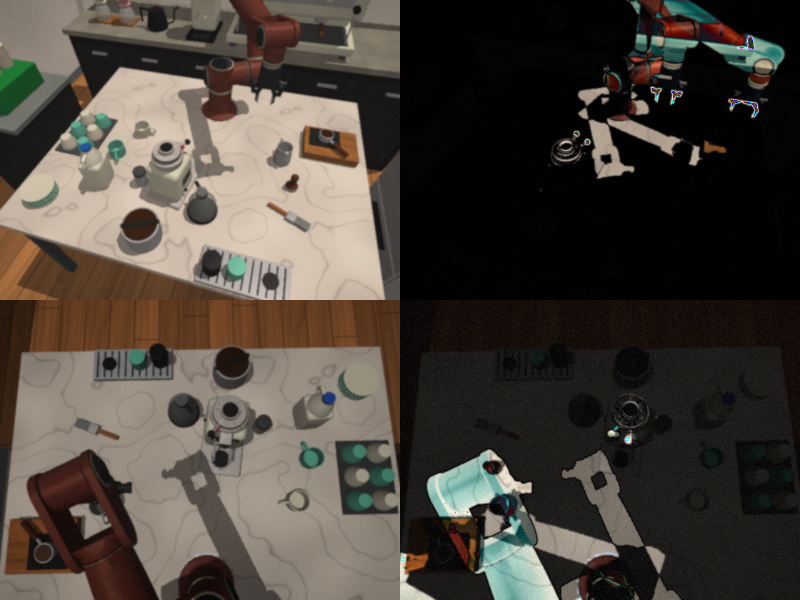

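The difference images show that only the arm, its shadow and the carrier have moved. The tube rim is a further 1.3 px lower in scene (203.3, then 204.5, now 205.8), so the carrier is threaded and has sunk. I'm handing the job in.

```bash
python3 - <<'E'
from workcell import robot,job
print(job.close_job(), robot.state()["clock"])
E
```

```text
the job is handed in; nothing more can be done
the job is handed in; nothing more can be done
```

The carrier dropped onto its thread, and the lever now stands over the red setting marker. I let go of the lever and handed the job in at about 17.5 s.

- **Backward:** With the ball held loosely between the open fingers, I turned the lever anticlockwise to about 249° in the world frame. That is about -1.31 rad if the grinder's front is at about 174°, my rough estimate. I confirmed the drop before turning forward: the ring's top edge fitted about 6 mm lower on average, the tube rim was 1.2 px lower in the scene view, and the gap under the ring had closed.
- **Forward:** I then turned it clockwise about 110° to the marker. Forces on the tool, read after each step, stayed under 2 N.
- **Last checks:** The rod measured 139.0–139.2° against 139.6–139.8° for the tab's centre, so it sits 0.4–0.9° past it. The tab shows on both sides of the rod. The rim had sunk a further 1.3 px, as it should on the thread. The before-and-after pictures show nothing else on the counter moved.
- **Disagreements:** The four ring-edge points used for the drop gave heights from 0.2725 to 0.2795 m, so only their average is meaningful. My first estimate of the tab, 138.9–139.5°, was slightly below the later close-up one.

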